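# Find a kiln prop's blind hole on the gauge pin and hold it hole-up

### The arm

A 6-joint arm with a two-finger parallel gripper is mounted at the origin on a cart in front of the work surface, level with it; the furniture and walls round the work are solid. World frame = base frame: x ahead of the robot, y to its left, z up, the work surface at z = 0. Lengths are in m, angles in rad, forces in N, time in s.
With the tool pointing down it reaches from about 0.35 to 0.725 m from the base axis. Payload 6 kg.
Tool frame: the origin (TCP) lies on the centre line of the jaws, within the pads' length; the fingertips stand 8 mm ahead of it and the grasp point (between the pads) lies 11 mm behind it (manip.tips_ahead is the distance from the TCP to the fingertips, in m); z points along the fingers, y is the direction in which the jaws open and shut (so a half turn about z gives the same grasp; the last joint's range is limited). The gripper opens to 85 mm and grips with 20 to 120 N. Pads are 22 mm wide; open, the fingers measure 114 mm over their backs; the gripper's body (76 mm by 85 mm) begins 54 mm behind the grasp point. The pads swing forward as they close: fully open they stand 13 mm farther back than shut.
Start: joints at [1.552, 0.04, 0.085, 0, -1.615, -0.334], TCP at [0.207, 0.563, 0.239] pointing down, gripper open.
Joint ranges: [-2.56, 2.56], [-1.29, 2.01], [-1.08, 1.49], [-3.29, 1.98], [-2.81, -0.18], [-2.99, 2.99]. Speed limits (rad/s): [2.57, 2.57, 3.01, 3.14, 3.14, 3.14].

### API

Orientations are given as a 3x3 rotation matrix whose columns are the frame's x, y, z axes.
In Python, from plant import sensors, eyes, manip gives the robot as it stands.
- The arm moves only by the tool send_rows, never from a script. Its argument "increments" is a list of rows, each a list of 3 entries, a list of its own where there are three numbers: the shift along the tool's x, y, z in cm, then the turn, a rotation vector about the tool's x, y, z in degrees, then the closure, from 0 (fully open) to 1 (shut). In form: [[[x, y, z], [ax, ay, az], gripper], ...]. A call has 1 to 20 rows; each row shifts and turns the commanded pose from where the row before left it, along the tool's axes as they then stand; what a row does not reach is not made up. A row lasts 1/10 s, in which the tool goes at most 50 mm and 8.59 degrees, less where a joint would pass 70% of its speed; a pose out of reach is approached as far as the arm can. A call is refused whole if a number of a shift passes 5 or a number of a turn 8.59, either way. A call with a gripper value outside its range is refused whole. The fingers move at their own pace and stop on an object; "grip_force" is the grip in N (left out, the last holds). Time passes only in rows, so rows that do not move let the fingers close. It gives the time, the measured TCP pose, the force and the opening at its end, in the units of the state.
- sensors.observe(): the state, without advancing time (a new reading comes with each control period).
- eyes.grab_frame(name): name is "side" or "top" or "wrist"; returns (picture, depth): 420x560x3 uint8, blue, green, red; 420x560 float32, m along the optical axis (not along the pixel's ray), 0 where there is no reading.
- eyes.camera_params(name): a dict with "fx", "fy", "cx", "cy" (pixels), "extrinsics" (4x4, takes a point from world to camera coordinates); the wrist camera has in their place "mount" (4x4, takes a point from camera to tool coordinates, whose origin is the TCP and whose axes are the flange's). Camera axes: x right, y down, z forward; pixel columns grow to the right and rows downward; lengths in m; the calibration is good to about 2 mm. A picture is of the moment at which its call begins: read the wrist's pose just before it. camera_params takes no time and is no camera call.
- manip.finish_job(): hands the job in, once; it reports no verdict.
The state is a dict: "t": time; "joints": joint angles; "joint_velocities": joint speeds; "joint_efforts": joint torques, N m; "position": TCP position; "tool_rot": TCP orientation; "contact_force": force on the tool from outside, world axes, zero at the start; "ft_torque": the same for the moment, N m; "width": finger opening in m.
Only numpy, scipy, OpenCV 4.12 (cv2) and the standard library are available. Lean on these libraries where they do the work, as an engineer would, in place of code of your own. Each camera call takes 0.05 s, during which the arm holds its last target.

### The job

Two kiln props lie on the table, each with a blind hole in just one of its ends. Take the left-hand one and find its hole by feel on the bore gauge: try its ends on the level pin, turning it round if it is blocked, until the hole is fully home on the pin and the end sits against the upright plate. Then take it off and turn it so that the hole faces straight up, and finish still holding it there, upright and still in the air, well clear of the table (15 cm or so) and resting on nothing; leave the other prop and the things round about alone.

Things in the scene. Friction and masses are not known exactly. Their poses are not given: they have to be found in the camera images.
- prop_1_center (a point): prop 1, one of two like kiln props of buff fired clay: square bar 46 x 46 x 84 mm, about 0.3 kg, lying on a long side. Point: its centre, 23 mm above the table; x along its length, z up. ONE of its end faces (+x or -x, not told, not the same on both props) has a central round blind hole 26 mm across, 36 mm deep; the other end is closed.
- prop_2_center (a point): prop 2, one of two like kiln props of buff fired clay: square bar 46 x 46 x 84 mm, about 0.3 kg, lying on a long side. Point: its centre, 23 mm above the table; x along its length, z up. ONE of its end faces (+x or -x, not told, not the same on both props) has a central round blind hole 26 mm across, 36 mm deep; the other end is closed.
- prop_1: the body of prop 1: its origin is the centre of the long side it lies on, axes as for its centre point, which is 23 mm along z.
- prop_2: the body of prop 2: its origin is the centre of the long side it lies on, axes as for its centre point, which is 23 mm along z.
- bore_gauge: bore gauge fixed to the table: steel plate standing upright, 70 mm wide, 50 high, 10 thick, foot reaching 64 mm behind it (+x). A level round pin, 15 mm thick, 28 mm long, sticks out of its front to -x (towards the robot, within 20 degrees), 23 mm above the table, level with the axis of a lying prop. Origin on the table below the front face's middle; props slide on towards +x.
- pin_root (a point): the point where the pin's axis meets the front face of the upright plate, 23 mm above the table, axes as the gauge's. A prop fully home has its centre 42 mm in front of this point (-x); a closed end stops against the pin's tip with the centre 70 mm in front.
- tool_chest: the wooden tool chest that stands beyond and to the left of the gauge, fixed; nothing is to be rested on it.
- pinch_pot: bystander to leave alone: grey pinch pot, 67 mm across, 49 mm high; origin at the centre of its underside.
- wood_rib: bystander to leave alone: flat wooden rib 62 x 96 x 8 mm; origin at the centre of its underside.
- masking_tape: bystander to leave alone: roll of masking tape 98 mm across, 25 mm high; origin at the centre of its underside.
Things that resemble listed ones, but are neither listed nor needed, are in the scene too. What is shaped like the prop_2 but orange is not meant.

How it is judged:
On the way:
1. a prop's hole is fully home on the gauge pin, its end against the plate (within 7 mm), in line with the pin (((distance between prop_1_center and pin_root below 0.049 m and y of prop_1_center in the frame of pin_root between -0.009 and 0.009 m and angle between the x axis of prop_1_center and the x axis of pin_root, either way round below 0.2 rad) or (distance between prop_2_center and pin_root below 0.049 m and y of prop_2_center in the frame of pin_root between -0.009 and 0.009 m and angle between the x axis of prop_2_center and the x axis of pin_root, either way round below 0.2 rad))), for 0.2 s.
At the end, for the whole second after the job is handed in: The left-hand prop is held by the fingers with its hole facing up (its axis within 0.2 rad of vertical), its centre more than 0.10 m above the table, still (under 0.03 m/s), not touching the gauge or the tool chest; the right-hand prop still lies within 30 mm of where it was (((angle between prop_1_center's own x axis and vertical below 0.2 rad and height (world z) of prop_1_center above 0.1 m and contact force between the fingers and prop_1 above 1 N and contact force between prop_1 and tool_chest below 0.2 N and contact force between prop_1 and bore_gauge below 0.2 N and linear speed of prop_1 below 0.03 m/s and distance of prop_2_center from where it was at the start of the episode below 0.03 m and world y of prop_2_center below -0.28 m) or (angle between prop_2_center's own x axis and vertical above 2.9416 rad and height (world z) of prop_2_center above 0.1 m and contact force between the fingers and prop_2 above 1 N and contact force between prop_2 and tool_chest below 0.2 N and contact force between prop_2 and bore_gauge below 0.2 N and linear speed of prop_2 below 0.03 m/s and distance of prop_1_center from where it was at the start of the episode below 0.03 m and world y of prop_1_center below -0.28 m))); the arm keeps its last pose, push and grip.
It fails at once if the pinch pot is shifted by more than 30 mm (distance of pinch_pot from where it was at the start of the episode above 0.03 m).
It fails at once if the wooden rib is shifted by more than 30 mm (distance of wood_rib from where it was at the start of the episode above 0.03 m).
It fails at once if the roll of tape is shifted by more than 30 mm (distance of masking_tape from where it was at the start of the episode above 0.03 m).
It fails at once if the right-hand prop is disturbed (both props shifted by more than 30 mm) (distance of each of prop_1_center, prop_2_center from where it was at the start of the episode above 0.03 m).
It also fails if it takes over 72 s, if anything falls off the work surface, if the arm or the gripper's body presses on something with over 40 N, if the wrist force passes 120 N, or if a joint passes its speed limit or range.

## Working session

There is one attempt and no reset: what is moved stays moved. The work goes in short steps, Python scripts to look and compute and a tool call to move; the robot and the scene stay as the last step left them, time stands still between calls to the robot, and variables do not carry over. Pictures are saved under pics/ and viewed, and the job is handed in when it is done.

Besides the shell and the picture viewer there is one more tool, called after ">>>" as a command line: name --argument value ..., lists and objects as JSON in quotes. send_rows: Moves the arm, as the interface text tells. Its arguments: {"type":"object","properties":{"increments":{"type":"array","items":{"type":"array"}},"grip_force":{"type":"number"}},"required":["increments"]}

```bash
ls; mkdir -p pics; python3 - <<'E'
from plant import sensors, eyes, manip
import cv2,numpy as np
print(sensors.observe()); print(manip.tips_ahead)
for n in ("side","top"):
    p,d=eyes.grab_frame(n); cv2.imwrite(f"pics/{n}0.png",p); np.save(f"{n}0.npy",d); print(eyes.camera_params(n))
print(eyes.camera_params("wrist"))
E
```

```text
pics
{'t': 0.0, 'joints': array([ 1.55169581e+00,  4.08227372e-02,  8.38375199e-02, -4.55259101e-04,
       -1.61548385e+00, -3.33728319e-01]), 'joint_velocities': array([ 0.00066662,  0.00078391, -0.00012025,  0.00023942,  0.00017784,
        0.00220188]), 'joint_efforts': array([-1.94274529e-03, -3.68200278e+01,  3.47409403e+01,  6.93258718e+00,
       -5.46630094e-03, -6.04742070e-07]), 'position': array([0.20713268, 0.56279412, 0.238289  ]), 'tool_rot': array([[ 9.38405878e-01, -3.45534616e-01, -4.86670038e-04],
       [-3.45534939e-01, -9.38404411e-01, -1.66375622e-03],
       [ 1.18192058e-04,  1.72944012e-03, -9.99998498e-01]]), 'contact_force': array([-0.30159689,  0.06479583, -0.01343669]), 'ft_torque': array([-0.00803858,  0.05585325, -0.00550017]), 'width': 0.08533630632261431}
0.008
{'fx': 540.7245149293317, 'fy': 540.7245149293317, 'cx': 275.30480614881213, 'cy': 210.70466140371357, 'extrinsics': array([[ 0.86052247, -0.5093452 ,  0.00827955, -0.53224506],
       [-0.31752195, -0.54901103, -0.77315373,  0.19626068],
       [ 0.3983477 ,  0.66268722, -0.63416461,  1.38064
[... 180 characters left out ...]
s': array([[-0.02657665, -0.99960408, -0.00923898, -0.03138751],
       [-0.98707521,  0.02770245, -0.15784518,  0.57758098],
       [ 0.15803862,  0.00492458, -0.98742065,  1.08600056],
       [ 0.        ,  0.        ,  0.        ,  1.        ]])}
{'fx': 362.525827569329, 'fy': 362.525827569329, 'cx': 274.07351757261546, 'cy': 204.8552612505835, 'mount': array([[-1.20405401e-03, -9.48368470e-01, -3.17168404e-01,
         8.17100139e-02],
       [ 9.99999249e-01, -1.21401375e-03, -1.66223177e-04,
        -1.65990979e-03],
       [-2.27405983e-04, -3.17168366e-01,  9.48369219e-01,
        -1.35496311e-01],
       [ 0.00000000e+00,  0.00000000e+00,  0.00000000e+00,
         1.00000000e+00]])}
```

View pics/top0.png

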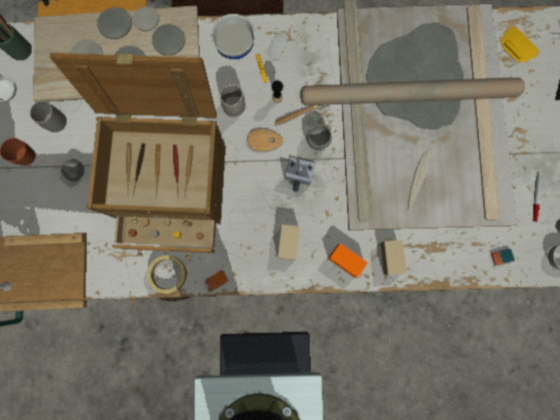

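View pics/side0.png

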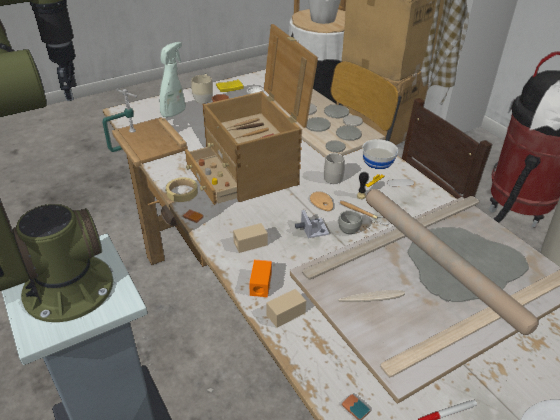

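Candidates in the top view: the left buff block (288,242), the right buff block (394,258) and the orange decoy (348,260). The left-hand prop is (288,242), and the gauge is at (299,172). I'll take a close crop and measure.

```bash
cat > h.py <<'E'
import numpy as np,cv2
from plant import sensors,eyes,manip
def cloud(n,d):
    c=eyes.camera_params(n);v,u=np.indices(d.shape)
    P=np.stack([(u-c['cx'])*d/c['fx'],(v-c['cy'])*d/c['fy'],d],-1)
    E=c['extrinsics'];return (P-E[:3,3])@E[:3,:3]
E
python3 - <<'E'
from h import *
d=np.load('top0.npy');p=cv2.imread('pics/top0.png')
W=cloud('top',d)
def rect(u0,u1,v0,v1,z0,z1):
    S=W[v0:v1,u0:u1];m=(S[...,2]>z0)&(S[...,2]<z1)&(d[v0:v1,u0:u1]>0)
    pts=S[m][:,:2].astype(np.float32);r=cv2.minAreaRect(pts*1000);print(m.sum(),r,np.median(S[m][:,2]),pts.mean(0));return S,m
print('table',np.median(W[200:230,240:270].reshape(-1,3),0))
rect(268,310,215,270,.035,.06)
rect(375,415,230,285,.035,.06)
S,m=rect(275,325,145,200,.04,.07)
print((S[...,2]*1000).astype(int)[::2,::2])
a=cv2.resize(p[140:290,230:430],None,fx=4,fy=4,interpolation=cv2.INTER_CUBIC);cv2.imwrite('pics/crop0.png',a)
p=cv2.imread('pics/side0.png')
a=cv2.resize(p[180:330,210:400],None,fx=4,fy=4,interpolation=cv2.INTER_CUBIC);cv2.imwrite('pics/crop1.png',a)
E
```

```text
table [ 5.57325203e-01 -2.21248947e-03 -3.39697611e-04]
608 ((478.74114990234375, -88.06592559814453), (45.815040588378906, 84.11404418945312), 81.64677429199219) 0.04586792816909254 [ 0.47829753 -0.08811173]
655 ((433.24505615234375, -352.7173156738281), (83.82799530029297, 48.057106018066406), 2.856555938720703) 0.04589507949208743 [ 0.43286523 -0.3514754 ]
159 ((687.541015625, -136.00225830078125), (68.68994140625, 114.98766326904297), 67.24878692626953) 0.04820742631289494 [ 0.66021687 -0.12891924]
[[  10    6   10    2    0   -1   -1    0    0    1    2    1    0   -3
     0   -2    0   35   42   45   48    9    9    9    7]
 [   8    5   -1    0   -2    3   -2    0   -3    3   -1    0    2   -2
     3    0   -4    2   33   36   43   44   47   50   42]
 [  -2   -1   -2   -3   -1   -1   -1    0   -3    3    0    1    1    0
     0    0   -1   -1    1   17   31   34   33   35   27]
 [   0    0    0    1   -2    2   -1    0   -1   -1    0    0    0   -3
    -1    0    0   -3   -3    0   -1    2    2    0   -4]
 [   1   -4    1   -1   -6    1    2    0    0    0   -2   -5    3   -2

[... 2348 characters left out ...]
  1    2    0   -1    2    3    1   -2    1   -2]
 [   2    0   -3   -1   -1    3   -6    0    0    3   26   28    2   -4
     4   -3   -1    1    0    0   -2    0    0    0 1163]
 [   1    2    0    0    2   -4    1   -2    0    0   -5   -2    3    0
     0    3    1    0   -4    0   -5    0    0    0   -2]
 [   0    1   -1   -1   -3    1    0   -3    0    0   -1    1    0    0
    -3    1    2   -2   -3   -1   -4   -1    3    0   -1]
 [   0   -2    0    2    2    1   -3    0    0    0   -2    1   -2   -4
     0    1    2    2    1   -5    2   -2   -1   -3    0]
 [  -3   -2   -1    2    1   -2    0   -2    2    3    0   -3    0    2
     0   -1   -2    0    0    0    2   -1    3    1    2]]
```

View pics/crop0.png

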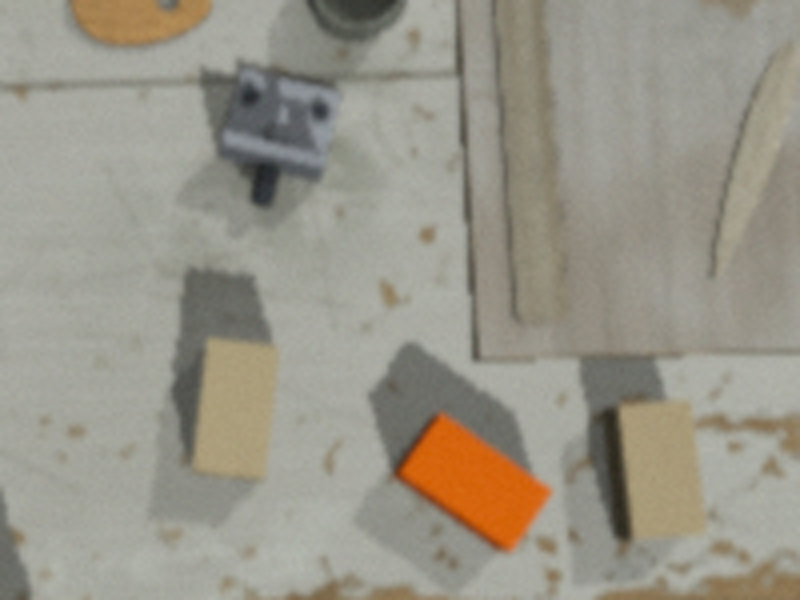

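View pics/crop1.png

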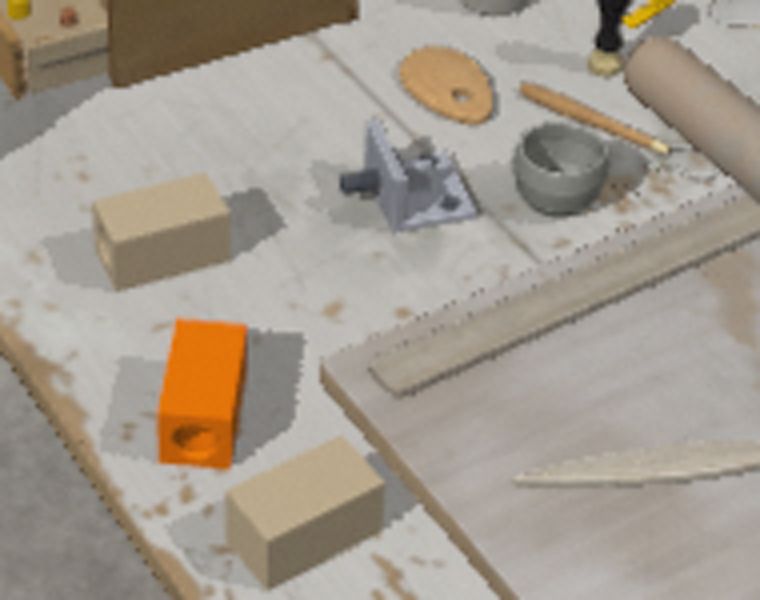

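Left buff prop confirmed: the crop shows buff clay, the orange one lies right of it, and a hint of a hole at its near end. Next I'll measure the gauge precisely.

```bash
python3 - <<'E'
from h import *
for n,(u0,u1,v0,v1) in {'top':(280,316,160,195),'side':(290,335,200,245)}.items():
    d=np.load(f'{n}0.npy');W=cloud(n,d)[v0:v1,u0:u1].reshape(-1,3)
    c=np.array([.66,-.13])
    W=W[np.linalg.norm(W[:,:2]-c,axis=1)<.07]
    t=W[(W[:,2]>.042)&(W[:,2]<.056)]
    r=cv2.minAreaRect((t[:,:2]*1000).astype(np.float32));print(n,len(t),r,np.median(t,0))
    # front face + pin
    f=W[(W[:,2]>.012)&(W[:,2]<.046)]
    for a in np.deg2rad([-10,-13,-16,-19]):
        ax=np.array([np.cos(a),np.sin(a)]);s=f[:,:2]@ax
        print(np.rad2deg(a),np.histogram(s,bins=np.arange(.6,.76,.005)))if a==np.deg2rad(-16) else 0
    ax=np.array([np.cos(-.28),np.sin(-.28)]);ay=np.array([-ax[1],ax[0]])
    q=f[(f[:,2]>.02)&(f[:,2]<.036)]; 
    rel=np.c_[(q[:,:2]-c)@ax,(q[:,:2]-c)@ay,q[:,2]]
    print((rel[rel[:,0]<-.008]*1000).round().astype(int).tolist())
E
```

```text
top 122 ((644.659423828125, -117.78070068359375), (69.03226470947266, 13.011256217956543), 74.96025085449219) [ 0.64355331 -0.11750847  0.04882604]
-16.0 (array([ 0,  0,  0,  4, 10, 12,  9, 13,  8, 75,  2,  2,  3,  6,  6,  6,  6,
        7, 10,  6,  0,  0,  0,  0,  0,  0,  0,  0,  0,  0,  0,  0]), array([0.6  , 0.605, 0.61 , 0.615, 0.62 , 0.625, 0.63 , 0.635, 0.64 ,
       0.645, 0.65 , 0.655, 0.66 , 0.665, 0.67 , 0.675, 0.68 , 0.685,
       0.69 , 0.695, 0.7  , 0.705, 0.71 , 0.715, 0.72 , 0.725, 0.73 ,
       0.735, 0.74 , 0.745, 0.75 , 0.755, 0.76 ]))
[[-24, 41, 35], [-24, 40, 23], [-25, 38, 30], [-24, 35, 31], [-24, 32, 33], [-23, 30, 33], [-24, 32, 21], [-24, 29, 26], [-24, 27, 26], [-24, 24, 30], [-23, 22, 29], [-24, 19, 35], [-25, 21, 25], [-24, 19, 23], [-24, 16, 26], [-24, 13, 32], [-24, 11, 35], [-24, 8, 35], [-23, 6, 34], [-25, 13, 22], [-26, 10, 30], [-25, 8, 28], [-24, 5, 27], [-24, 3, 33], [-23, -2, 33], [-28, 12, 24], [-28, 10, 28], [-28, 7, 30], [-27, 5, 30], [-26, 2, 28], [-24, -3, 24], [-23, -5, 24], [-23, -8, 27], [-24, -10, 33], [-23, -15, 36], [-31, 14, 24], [-31,
[... 2063 characters left out ...]
9, -3, 29], [-19, -10, 34], [-47, 4, 25], [-46, -4, 31], [-43, -2, 29], [-40, -3, 30], [-37, -4, 30], [-33, 1, 25], [-31, -1, 26], [-27, -1, 25], [-25, -3, 26], [-20, 3, 21], [-18, -7, 28], [-47, 2, 23], [-46, -2, 27], [-42, 0, 24], [-39, -1, 24], [-36, 0, 22], [-33, 0, 22], [-30, 0, 21], [-28, -2, 23], [-17, -6, 23], [-17, -14, 30], [-45, 0, 21], [-18, -10, 23], [-17, -14, 27], [-12, -25, 35], [-18, -19, 28], [-18, -27, 34], [-16, -30, 36], [-12, -27, 33], [-9, -27, 32], [-18, -20, 24], [-17, -24, 28], [-15, -28, 31], [-12, -27, 29], [-10, -30, 31], [-18, -27, 26], [-15, -29, 28], [-12, -29, 27], [-10, -29, 26], [-17, -26, 22], [-15, -28, 23], [-12, -29, 24], [-10, -31, 25], [-14, -34, 24]]
```

```bash
python3 - <<'E'
from h import *
for n in('top','side'):
    d=np.load(f'{n}0.npy');W=cloud(n,d).reshape(-1,3)
    for c in ([.478,-.088],[.433,-.352]):
        t=W[(np.linalg.norm(W[:,:2]-c,axis=1)<.065)&(W[:,2]>.038)&(W[:,2]<.056)]
        print(n,cv2.minAreaRect((t[:,:2]*1000).astype(np.float32)),np.median(t,0),t.mean(0))
E
```

```text
top ((478.7412414550781, -88.0659408569336), (45.815032958984375, 84.11410522460938), 81.64678955078125) [ 0.47834671 -0.08811605  0.04586793] [ 0.47829751 -0.08811169  0.04585561]
top ((433.2451171875, -352.7173156738281), (83.82794189453125, 48.0571174621582), 2.8565242290496826) [ 0.43331184 -0.35164299  0.04595237] [ 0.43291822 -0.35184131  0.04589939]
side ((483.88201904296875, -90.84659576416016), (56.49932861328125, 85.88610076904297), 82.65560150146484) [ 0.48190303 -0.0941589   0.04582679] [ 0.48214196 -0.09324753  0.04561514]
side ((438.75555419921875, -354.7843322753906), (87.76519012451172, 50.37264633178711), 4.15184211730957) [ 0.43602826 -0.35757639  0.04627317] [ 0.43622157 -0.35712526  0.04597521]
```

>>> send_rows --increments '[[[1, 3, 0], [0, 0, 0], 0], [[1, 3, 0], [0, 0, 0], 0]]' --grip_force 40

```text
t: 0.3
position: [0.2051, 0.499, 0.2376]
tool_rot: [[0.938, -0.345, -0.0], [-0.345, -0.938, -0.003], [0.001, 0.003, -1.0]]
contact_force: [0.2, -0.8, 1.3]
width: 0.0853
```

```bash
python3 - <<'E'
from h import *
s=sensors.observe();print(s['t'],s['position'],s['joints'])
E
```

```text
0.3 [0.20514348 0.49901928 0.23764867] [ 1.55336285e+00 -1.18452088e-01 -7.21902504e-02 -2.56766498e-04
 -1.62011151e+00 -3.35213472e-01]
```

>>> send_rows --increments '[[[2.9, 2.9, 0], [0, 0, 0], 0], [[2.9, 2.9, 0], [0, 0, 0], 0], [[2.9, 2.9, 0], [0, 0, 0], 0], [[2.9, 2.9, 0], [0, 0, 0], 0], [[2.9, 2.9, 0], [0, 0, 0], 0], [[2.9, 2.9, 0], [0, 0, 0], 0], [[2.9, 2.9, 0], [0, 0, 0], 0], [[2.9, 2.9, 0], [0, 0, 0], 0], [[2.9, 2.9, 0], [0, 0, 0], 0], [[2.9, 2.9, 0], [0, 0, 0], 0], [[2.9, 2.9, 0], [0, 0, 0], 0], [[2.9, 2.9, 0], [0, 0, 0], 0], [[2.9, 2.9, 0], [0, 0, 0], 0], [[2.9, 2.9, 0], [0, 0, 0], 0], [[2.9, 2.9, 0], [0, 0, 0], 0], [[2.4, 2.1, 0], [0, 0, 0], 0], [[0, 0, 0], [0, 0, -6], 0], [[0, 0, 0], [0, 0, -6], 0], [[0, 0, 0], [0, 0, 0], 0]]'

```text
t: 2.2
position: [0.4783, -0.087, 0.2388]
tool_rot: [[0.99, -0.143, -0.001], [-0.143, -0.99, -0.0], [-0.001, 0.0, -1.0]]
contact_force: [-0.9, -0.2, 0.3]
width: 0.0853
```

```bash
cat >> h.py <<'E'
def wrist(name):
    s=sensors.observe();p,d=eyes.grab_frame('wrist');cv2.imwrite(f'pics/{name}.png',p)
    c=eyes.camera_params('wrist');v,u=np.indices(d.shape)
    P=np.stack([(u-c['cx'])*d/c['fx'],(v-c['cy'])*d/c['fy'],d],-1)
    M=c['mount'];T=P@M[:3,:3].T+M[:3,3]
    W=T@s['tool_rot'].T+s['position'];W[d<=0]=np.nan
    return s,p,W
E
python3 - <<'E'
from h import *
s,p,W=wrist('w1');np.save('w1.npy',W);print(s['t'],s['position'],s['joints'])
for c in ([.48,-.09],):
    Q=W.reshape(-1,3);t=Q[(np.linalg.norm(Q[:,:2]-c,axis=1)<.07)&(Q[:,2]>.038)&(Q[:,2]<.056)]
    print(cv2.minAreaRect((t[:,:2]*1000).astype(np.float32)),np.median(t,0),t.mean(0))
E
```

```text
2.2 [ 0.47834449 -0.08701901  0.23875742] [ 2.35987903e-01 -2.65659035e-01 -1.97021126e-01 -1.60199513e-04
 -1.64052838e+00  1.19150519e+00]
((481.8575439453125, -86.45246887207031), (46.086753845214844, 83.80877685546875), 81.65174102783203) [ 0.48474099 -0.08669577  0.04674764] [ 0.48394091 -0.08673554  0.04671546]
```

View pics/w1.png

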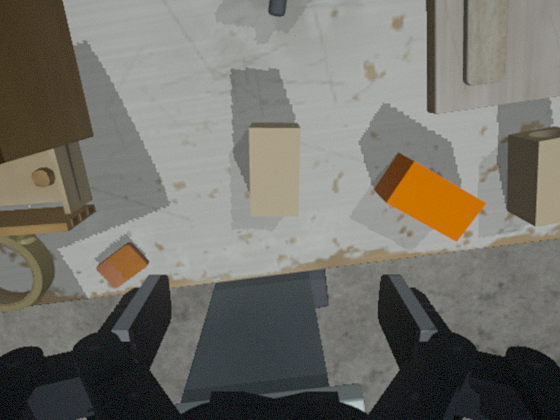

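The wrist view shows the left prop at (274,170). Its far end (275,126) looks closed, and the right prop at (535,180) shows a hole in its far end. The tape, orange block and chest are all clear of the descent. I'll grasp the left prop.

>>> send_rows --increments '[[[0.3, 0, 4.5], [0, 0, 0], 0], [[0, 0, 4.5], [0, 0, 0], 0], [[0, 0, 4.5], [0, 0, 0], 0], [[0, 0, 4], [0, 0, 0], 0], [[0, 0, 3], [0, 0, 0], 0], [[0, 0, 2], [0, 0, 0], 0], [[0, 0, 0], [0, 0, 0], 0.3], [[0, 0, 0], [0, 0, 0], 1], [[0, 0, 0], [0, 0, 0], 1], [[0, 0, 0], [0, 0, 0], 1], [[0, 0, 0], [0, 0, 0], 1], [[0, 0, 0], [0, 0, 0], 1]]' --grip_force 60

```text
t: 3.45
position: [0.4828, -0.087, 0.0164]
tool_rot: [[0.99, -0.143, 0.003], [-0.143, -0.99, -0.0], [0.003, -0.0, -1.0]]
contact_force: [-1.0, 1.2, 6.0]
width: 0.0453
```

>>> send_rows --increments '[[[0, 0, -3], [0, 0, 0], 1], [[0, 0, -4], [0, 0, 0], 1], [[0, 0, -4], [0, 0, 0], 1], [[0, 0, -1], [0, 0, 0], 1], [[0, 0, 0], [0, 0, 0], 1], [[0, 0, 0], [0, 0, 0], 1]]'

```text
t: 4.05
position: [0.4805, -0.0868, 0.1322]
tool_rot: [[0.99, -0.143, -0.003], [-0.143, -0.99, 0.001], [-0.003, -0.0, -1.0]]
contact_force: [-1.4, -0.1, -4.5]
width: 0.0452
```

```bash
python3 - <<'E'
from h import *
s,p,W=wrist('w2');np.save('w2.npy',W);print(s['t'],s['position'],s['joints'],s['contact_force'],s['width'])
p,d=eyes.grab_frame('side');np.save('side2.npy',d)
a=cv2.resize(p[130:330,180:380],None,fx=3,fy=3,interpolation=cv2.INTER_CUBIC);cv2.imwrite('pics/side2.png',a)
E
```

```text
4.05 [ 0.48048918 -0.08678406  0.13219536] [ 0.23431915 -0.24959651 -0.37708832 -0.00156744 -1.44594945  1.19299776] [-1.36609046 -0.10731627 -4.54691962] 0.045199014007665295
```

View pics/w2.png

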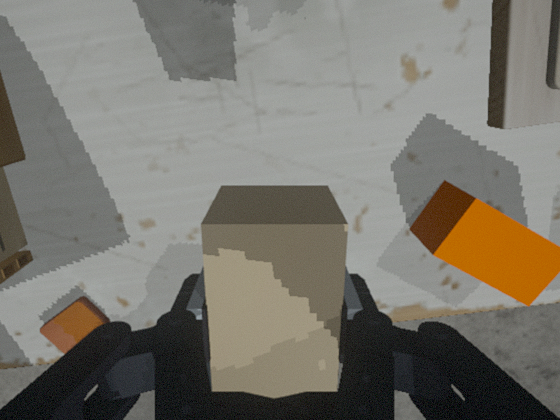

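View pics/side2.png

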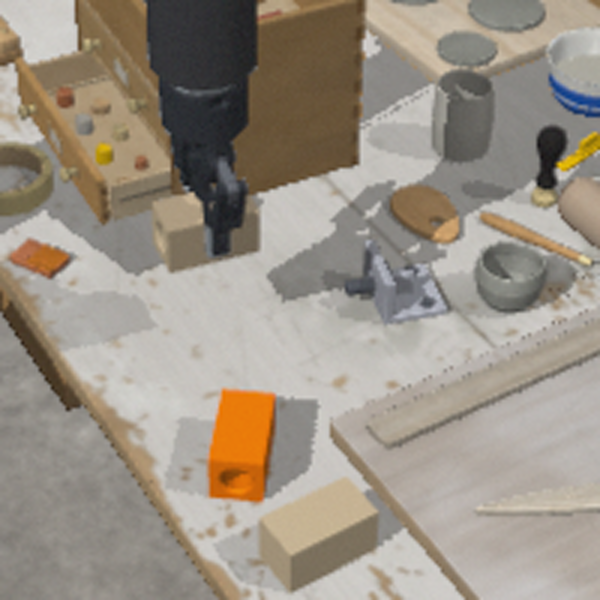

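The carry views show the prop held squarely. The far end (275,205) in the wrist view is plain and closed, and a hole shows at the near end in the side crop (160,240). I'll move forward to measure the gauge with the wrist camera, then turn the prop round.

>>> send_rows --increments '[[[2.5, 0, -1.5], [0, 0, 3.5], 1], [[2.5, 0, -1.5], [0, 0, 3.5], 1], [[2.5, 0, -1], [0, 0, 0], 1], [[0, 0, 0], [0, 0, 0], 1], [[0, 0, 0], [0, 0, 0], 1], [[0, 0, 0], [0, 0, 0], 1]]'

```text
t: 4.75
position: [0.5538, -0.1022, 0.1727]
tool_rot: [[0.965, -0.262, -0.003], [-0.262, -0.965, 0.0], [-0.003, 0.001, -1.0]]
contact_force: [-1.2, -0.1, -4.6]
width: 0.0454
```

```bash
cat > g.py <<'E'
from h import *
import sys
n=sys.argv[1]
s,p,W=wrist(n);np.save(n+'.npy',W);print(s['t'],s['position'],s['joints'],s['joint_velocities'].round(3))
Q=W.reshape(-1,3);c=np.array([.643,-.117])
t=Q[(np.linalg.norm(Q[:,:2]-c,axis=1)<.05)&(Q[:,2]>.044)&(Q[:,2]<.056)]
r=cv2.minAreaRect((t[:,:2]*1000).astype(np.float32));print(len(t),r,np.median(t,0))
a=np.deg2rad(-15);ax=np.array([np.cos(a),np.sin(a)]);ay=np.array([-ax[1],ax[0]])
q=Q[(Q[:,2]>.018)&(Q[:,2]<.040)];rel=(q[:,:2]-c)@np.c_[ax,ay]
m=(rel[:,0]>-.035)&(rel[:,0]<-.012)&(abs(rel[:,1])<.02);pin=q[m]
print('pin',m.sum(),np.median(pin,0),'zmax',np.percentile(pin[:,2],95))
print('pin lateral range',np.percentile(rel[m,1],[2,50,98]),'fit',np.polyfit(rel[m,0],rel[m,1],1))
E
python3 g.py w3
```

```text
4.75 [ 0.55384673 -0.10218547  0.17268588] [ 1.73639183e-01 -5.26060862e-02 -1.28244060e-01 -4.85801956e-04
 -1.49788812e+00  1.13170234e+00] [ 0.005 -0.018 -0.     0.004  0.001 -0.001]
1781 ((648.0810546875, -116.65535736083984), (69.44708251953125, 12.622818946838379), 74.1896743774414) [ 0.64738393 -0.11690603  0.05053956]
pin 476 [ 0.62386458 -0.10996659  0.02980207] zmax 0.031639598234813694
pin lateral range [-0.00523182  0.00196315  0.00891129] fit [-0.01657196  0.00144917]
```

View pics/w3.png

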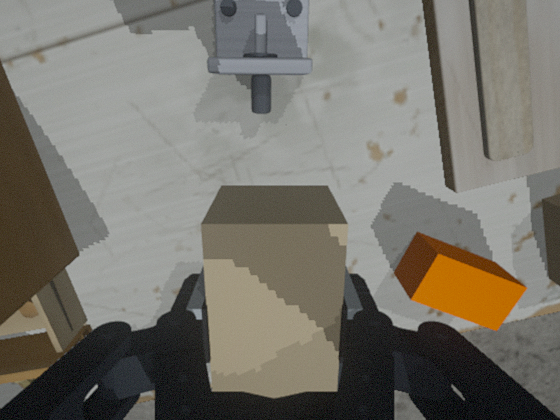

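```bash
python3 - <<'E'
from h import *
W=np.load('w3.npy');s=sensors.observe()
T=(W-s['position'])@s['tool_rot']
q=T[195:400,195:355].reshape(-1,3);q=q[np.isfinite(q[:,0])]
t=q[(q[:,2]<-.02)&(q[:,2]>-.045)&(abs(q[:,1])<.03)&(abs(q[:,0])<.06)]
print(np.median(t[:,2]),np.percentile(t[:,0],[1,50,99]),np.percentile(t[:,1],[1,50,99]))
e=q[(q[:,0]>.036)&(q[:,0]<.05)&(q[:,2]>-.02)];print(len(e),np.median(e,0))
E
```

```text
-0.02978850499723961 [-0.02551177  0.01176464  0.0407352 ] [-0.02610301 -0.00169079  0.02301066]
2312 [ 0.04047955 -0.00133574 -0.01055225]
```

>>> send_rows --increments '[[[0, 0, 0], [0, 0, 8.5], 1], [[0, 0, 0], [0, 0, 8.5], 1], [[0, 0, 0], [0, 0, 8.5], 1], [[0, 0, 0], [0, 0, 8.5], 1], [[0, 0, 0], [0, 0, 8.5], 1], [[0, 0, 0], [0, 0, 8.5], 1], [[0, 0, 0], [0, 0, 8.5], 1], [[0, 0, 0], [0, 0, 8.5], 1], [[0, 0, 0], [0, 0, 8.5], 1], [[0, 0, 0], [0, 0, 8.5], 1], [[0, 0, 0], [0, 0, 8.5], 1], [[0, 0, 0], [0, 0, 8.5], 1], [[0, 0, 0], [0, 0, 8.5], 1], [[0, 0, 0], [0, 0, 8.5], 1], [[0, 0, 0], [0, 0, 8.5], 1], [[0, 0, 0], [0, 0, 8.5], 1], [[0, 0, 0], [0, 0, 8.5], 1], [[0, 0, 0], [0, 0, 8.5], 1], [[0, 0, 0], [0, 0, 8.5], 1], [[0, 0, 0], [0, 0, 8.5], 1]]'

```text
t: 6.8
position: [0.5541, -0.1021, 0.1741]
tool_rot: [[-0.995, 0.097, -0.0], [0.097, 0.995, 0.0], [0.0, 0.0, -1.0]]
contact_force: [0.1, 1.5, -4.0]
width: 0.045
```

>>> send_rows --increments '[[[0, 0, 0], [0, 0, 8.5], 1], [[0, 0, 0], [0, 0, 2.1], 1], [[0, 0, 0], [0, 0, 0], 1], [[0, 0, 0], [0, 0, 0], 1], [[0, 0, 0], [0, 0, 0], 1]]'

```text
t: 7.3
position: [0.5546, -0.1023, 0.1743]
tool_rot: [[-0.962, 0.271, 0.0], [0.271, 0.962, -0.0], [-0.0, -0.0, -1.0]]
contact_force: [-0.6, -0.0, -3.0]
width: 0.0453
```

```bash
cat > rel.py <<'E'
from h import *
s=sensors.observe();a=np.deg2rad(-15.8);g=np.array([np.cos(a),np.sin(a)]);gy=np.array([-g[1],g[0]])
r=s['position'][:2]-[.6426,-.1168];R=s['tool_rot']
print('t',s['t'],'along',r@g,'lat',r@gy,'z',s['position'][2],'yaw',np.rad2deg(np.arctan2(R[1,0],R[0,0])),'tilt',R[2,:2],'F',s['contact_force'].round(1),'gF',(s['contact_force'][:2]@g).round(1),(s['contact_force'][:2]@gy).round(1),s['width'],s['joints'].round(2))
# tool-axis cm to a lateral-zero pose: print tool comps of g, gy
print('g in tool',(R.T@np.r_[g,0]).round(3),'gy in tool',(R.T@np.r_[gy,0]).round(3))
E
python3 rel.py
```

```text
t 7.3 along -0.08865227085987172 lat -0.009968069041661372 z 0.1743020060823379 yaw 164.25217462463053 tilt [-1.88023700e-05 -5.63263439e-05] F [-0.6 -0.  -3. ] gF -0.6 -0.2 0.045262469995522255 [ 0.17 -0.05 -0.13  0.   -1.5  -2.02]
g in tool [-1.    -0.001  0.   ] gy in tool [-0.001  1.    -0.   ]
```

>>> send_rows --increments '[[[0.5, 1, 0], [0, 0, 0], 1], [[0, 0, 4], [0, 0, 0], 1], [[0, 0, 4], [0, 0, 0], 1], [[0, 0, 4], [0, 0, 0], 1], [[0, 0, 2], [0, 0, 0], 1], [[0, 0, 1.2], [0, 0, 0], 1], [[0, 0, 0], [0, 0, 0], 1], [[0, 0, 0], [0, 0, 0], 1], [[0, 0, 0], [0, 0, 0], 1]]'

```text
t: 8.2
position: [0.554, -0.0912, 0.0244]
tool_rot: [[-0.962, 0.272, 0.003], [0.272, 0.962, -0.0], [-0.003, 0.001, -1.0]]
contact_force: [-0.1, -0.0, -4.1]
width: 0.0454
```

```bash
python3 rel.py; python3 - <<'E'
from h import *
s,p,W=wrist('w4');np.save('w4.npy',W)
p,d=eyes.grab_frame('side');np.save('side4.npy',d)
a=cv2.resize(p[160:280,230:390],None,fx=4,fy=4,interpolation=cv2.INTER_CUBIC);cv2.imwrite('pics/side4.png',a)
E
```

```text
t 8.2 along -0.09222936843233619 lat 0.0004769574433983148 z 0.02439699957813638 yaw 164.20432848370555 tilt [-0.00312358  0.0008414 ] F [-0.1 -0.  -4.1] gF -0.1 -0.0 0.04537222157149531 [ 0.19  0.02 -0.33  0.   -1.21 -2.04]
g in tool [-1.    -0.     0.003] gy in tool [-0.     1.     0.001]
```

View pics/w4.png

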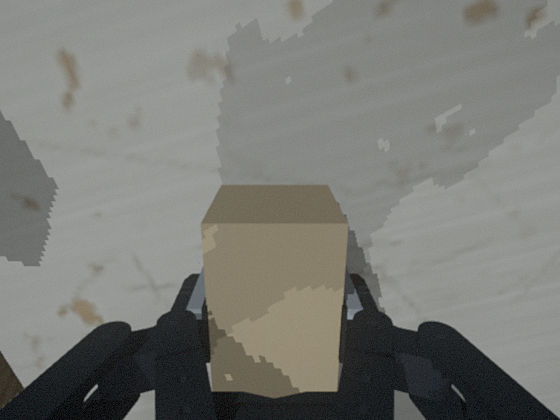

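View pics/side4.png

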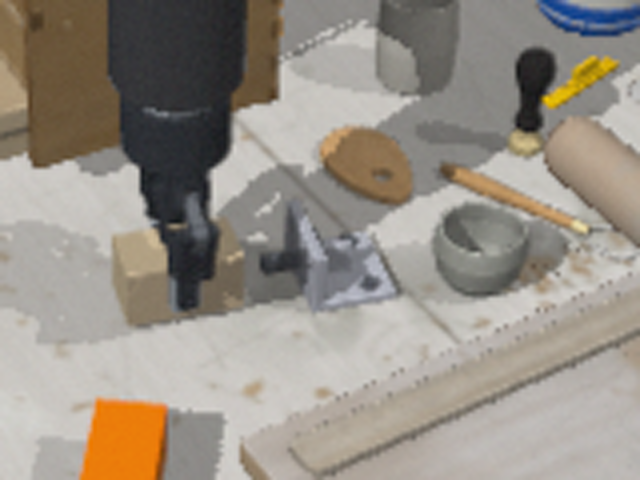

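Wrist view: the closed end (275,205) now faces the robot. In the side crop the prop (180,270) stands in front of the pin (275,262). I'll lower it and feel forward slowly.

>>> send_rows --increments '[[[-0.5, 0, 0.6], [0, 0, 0], 1], [[-0.5, 0, 0], [0, 0, 0], 1], [[-0.5, 0, 0], [0, 0, 0], 1], [[-0.5, 0, 0], [0, 0, 0], 1], [[-0.5, 0, 0], [0, 0, 0], 1], [[-0.3, 0, 0], [0, 0, 0], 1], [[0, 0, 0], [0, 0, 0], 1]]'

```text
t: 9.0
position: [0.5804, -0.0993, 0.0165]
tool_rot: [[-0.962, 0.273, 0.001], [0.273, 0.962, -0.001], [-0.001, -0.0, -1.0]]
contact_force: [0.6, -0.9, -0.1]
width: 0.0456
```

```bash
python3 rel.py
```

```text
t 9.0 along -0.06463872524843696 lat -0.00011083949186500309 z 0.01654928422851651 yaw 164.17925426103582 tilt [-0.00094393 -0.00028521] F [ 0.6 -0.9 -0.1] gF 0.8 -0.7 0.04558064025895796 [ 0.17  0.1  -0.27  0.   -1.21 -2.02]
g in tool [-1.     0.     0.001] gy in tool [ 0.  1. -0.]
```

It has passed the tip (along −0.065) without resistance, so the pin is in the hole. I'll continue to the plate.

>>> send_rows --increments '[[[-0.5, 0, -0.1], [0, 0, 0], 1], [[-0.5, 0, 0], [0, 0, 0], 1], [[-0.5, 0, 0], [0, 0, 0], 1], [[-0.3, 0, 0], [0, 0, 0], 1], [[-0.2, 0, 0], [0, 0, 0], 1], [[-0.2, 0, 0], [0, 0, 0], 1], [[-0.1, 0, 0], [0, 0, 0], 1], [[0, 0, 0], [0, 0, 0], 1]]'

```text
t: 9.8
position: [0.5991, -0.1047, 0.017]
tool_rot: [[-0.962, 0.272, -0.007], [0.272, 0.962, 0.001], [0.007, -0.001, -1.0]]
contact_force: [-14.2, 4.9, 4.5]
width: 0.0454
```

```bash
python3 rel.py
```

```text
t 9.8 along -0.045150282107503645 lat -0.0001711482035552513 z 0.017001604722471926 yaw 164.21322245746236 tilt [ 0.00655659 -0.00107995] F [-14.2   4.9   4.5] gF -15.0 0.9 0.04537511320172888 [ 0.15  0.15 -0.2  -0.   -1.22 -2.  ]
g in tool [-1.    -0.    -0.007] gy in tool [-0.     1.    -0.001]
```

```bash
python3 - <<'E'
from h import *
p,d=eyes.grab_frame('side')
a=cv2.resize(p[160:280,230:390],None,fx=5,fy=5,interpolation=cv2.INTER_CUBIC);cv2.imwrite('pics/side5.png',a)
p,d=eyes.grab_frame('top')
a=cv2.resize(p[140:260,240:360],None,fx=5,fy=5,interpolation=cv2.INTER_CUBIC);cv2.imwrite('pics/top5.png',a)
E
```

```text
(no output)
```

View pics/side5.png

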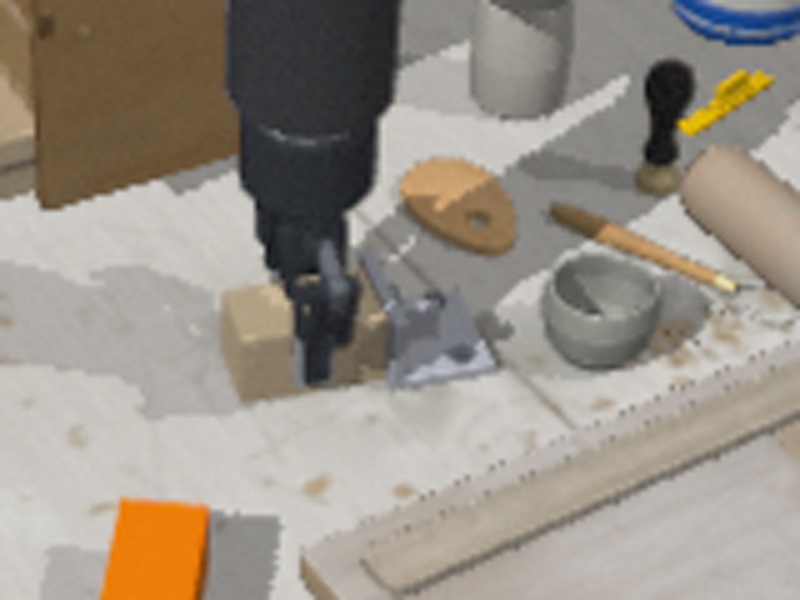

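View pics/top5.png

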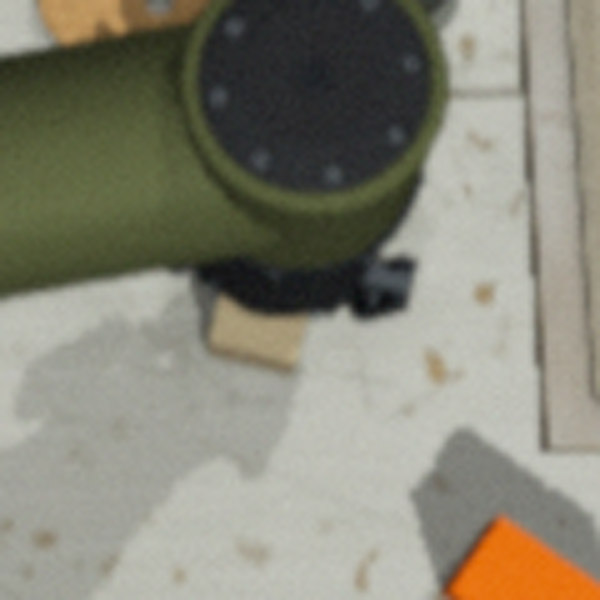

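The side crop shows the prop's end flush on the plate at (390,330), and the wrist feels a 15 N stop. I'll hold it a moment, then withdraw and lift.

>>> send_rows --increments '[[[-0.1, 0, 0], [0, 0, 0], 1], [[0, 0, 0], [0, 0, 0], 1], [[0, 0, 0], [0, 0, 0], 1], [[0, 0, 0], [0, 0, 0], 1], [[0.6, 0, 0], [0, 0, 0], 1], [[1, 0, 0], [0, 0, 0], 1], [[1, 0, 0], [0, 0, 0], 1], [[1.5, 0, 0], [0, 0, 0], 1], [[1.5, 0, 0], [0, 0, 0], 1], [[1.5, 0, 0], [0, 0, 0], 1], [[0, 0, -2], [0, 0, 0], 1], [[0, 0, -4], [0, 0, 0], 1], [[0, 0, -4], [0, 0, 0], 1], [[0, 0, -4], [0, 0, 0], 1], [[0, 0, 0], [0, 0, 0], 1]]'

```text
t: 11.4
position: [0.537, -0.0866, 0.165]
tool_rot: [[-0.962, 0.272, 0.012], [0.272, 0.962, -0.001], [-0.012, 0.003, -1.0]]
contact_force: [1.1, 0.4, -2.5]
width: 0.0451
```

```bash
python3 rel.py; python3 - <<'E'
from h import *
s,p,W=wrist('w6')
p,d=eyes.grab_frame('side')
a=cv2.resize(p[100:300,180:380],None,fx=3,fy=3,interpolation=cv2.INTER_CUBIC);cv2.imwrite('pics/side6.png',a)
E
```

```text
t 11.4 along -0.10982773980299054 lat 0.0002874030313355913 z 0.16500696645103496 yaw 164.2006437080034 tilt [-0.01206983  0.0025763 ] F [ 1.1  0.4 -2.5] gF 0.9 0.6 0.04514609702034889 [ 0.21 -0.12 -0.2   0.   -1.47 -2.06]
g in tool [-1.    -0.     0.012] gy in tool [-0.     1.     0.003]
```

View pics/side6.png

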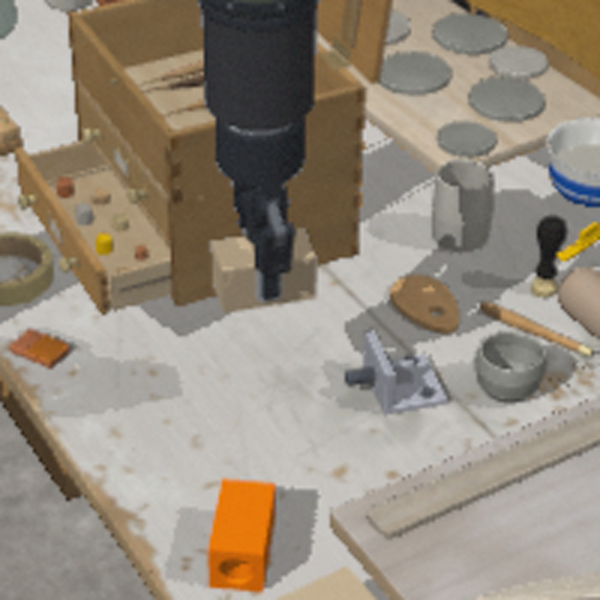

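Clear of the gauge and still held. I'll lift higher, move back a little, and swing the hole end to the left.

>>> send_rows --increments '[[[1.5, 0, -4], [0, 0, 0], 1], [[1.5, 0, -4], [0, 0, 0], 1], [[1.5, 0, -4], [0, 0, 0], 1], [[1.5, 0, -4], [0, 0, 0], 1], [[0, 0, -4], [0, 0, -8.5], 1], [[0, 0, -3], [0, 0, -8.5], 1], [[0, 0, 0], [0, 0, -8.5], 1], [[0, 0, 0], [0, 0, -8.5], 1], [[0, 0, 0], [0, 0, -8.5], 1], [[0, 0, 0], [0, 0, -8.5], 1], [[0, 0, 0], [0, 0, -8.5], 1], [[0, 0, 0], [0, 0, -8.5], 1], [[0, 0, 0], [0, 0, -8.5], 1], [[0, 0, 0], [0, 0, -8.5], 1], [[0, 0, 0], [0, 0, -8.5], 1], [[0, 0, 0], [0, 0, -8.5], 1], [[0, 0, 0], [0, 0, -8.5], 1], [[0, 0, 0], [0, 0, 0], 1]]'

```text
t: 13.3
position: [0.4766, -0.0695, 0.3853]
tool_rot: [[0.083, -0.997, -0.003], [-0.997, -0.083, -0.0], [0.0, 0.003, -1.0]]
contact_force: [-0.8, 0.5, -3.4]
width: 0.0452
```

```bash
python3 rel.py
```

```text
t 13.3 along -0.17263996530591935 lat 0.0002653808562669128 z 0.3853416741838435 yaw -85.22135359889393 tilt [3.06361648e-05 3.07050677e-03] F [-0.8  0.5 -3.4] gF -1.0 0.3 0.04522112237599428 [ 0.27 -0.2   0.13 -0.   -1.9  -0.19]
g in tool [ 0.351 -0.936 -0.003] gy in tool [-0.936 -0.351 -0.001]
```

>>> send_rows --increments '[[[0, 0, 0], [0, -6, 0], 1], [[0, 0, 0], [0, -6, 0], 1], [[0, 0, 0], [0, -6, 0], 1], [[0, 0, 0], [0, -6, 0], 1], [[0, 0, 0], [0, -6, 0], 1], [[0, 0, 0], [0, 0, 0], 1]]'

```text
t: 13.9
position: [0.4769, -0.0716, 0.3846]
tool_rot: [[0.061, -0.997, -0.043], [-0.862, -0.074, 0.501], [-0.503, 0.007, -0.864]]
contact_force: [-0.4, -0.6, -4.7]
width: 0.0455
```

```bash
python3 rel.py
```

```text
t 13.9 along -0.1717667043845 lat -0.0016317812120792972 z 0.3846327365526013 yaw -85.98266925491313 tilt [-0.50325271  0.00688882] F [-0.4 -0.6 -4.7] gF -0.2 -0.7 0.045486231217340835 [-0.15 -0.06  0.35 -0.58 -2.05 -0.03]
g in tool [ 0.293 -0.939 -0.178] gy in tool [-0.813 -0.343  0.471]
```

>>> send_rows --increments '[[[0, 0, 0], [0, -6, 0], 1], [[0, 0, 0], [0, -6, 0], 1], [[0, 0, 0], [0, -6, 0], 1], [[0, 0, 0], [0, -6, 0], 1], [[0, 0, 0], [0, -6, 0], 1], [[0, 0, 0], [0, 0, 0], 1]]'

```text
t: 14.5
position: [0.4767, -0.071, 0.3833]
tool_rot: [[0.029, -0.997, -0.073], [-0.495, -0.078, 0.865], [-0.868, 0.011, -0.496]]
contact_force: [-0.3, -1.2, -4.3]
width: 0.0455
```

```bash
python3 rel.py
```

```text
t 14.5 along -0.17212529086982029 lat -0.0010706026089426304 z 0.3832642792931003 yaw -86.62575605592741 tilt [-0.86813598  0.01074177] F [-0.3 -1.2 -4.3] gF 0.1 -1.3 0.045461530559430884 [-0.5   0.09  0.4  -1.15 -2.22 -0.02]
g in tool [ 0.163 -0.938 -0.306] gy in tool [-0.469 -0.346  0.813]
```

>>> send_rows --increments '[[[0, 0, 0], [0, -6, 0], 1], [[0, 0, 0], [0, -6, 0], 1], [[0, 0, 0], [0, -6, 0], 1], [[0, 0, 0], [0, -6, 0], 1], [[0, 0, 0], [0, -5.5, 0], 1], [[0, 0, 0], [0, 0, 0], 1], [[0, 0, 0], [0, 0, 0], 1], [[0, 0, 0], [0, 0, 0], 1], [[0, 0, 0], [0, 0, 0], 1]]'

```text
t: 15.4
position: [0.4766, -0.0691, 0.3886]
tool_rot: [[0.003, -0.997, -0.083], [-0.013, -0.083, 0.996], [-1.0, -0.002, -0.014]]
contact_force: [-0.4, 0.6, -3.5]
width: 0.0452
```

```bash
python3 rel.py; python3 - <<'E'
from h import *
s,p,W=wrist('w7')
for n in('side','top'):
    p,d=eyes.grab_frame(n);cv2.imwrite(f'pics/{n}7.png',p)
E
```

```text
t 15.4 along -0.17268680093326755 lat 0.000717662812310189 z 0.38857397897754165 yaw -78.0896772717599 tilt [-0.99990585 -0.00171027] F [-0.4  0.6 -3.5] gF -0.5 0.4 0.0452029079282907 [-0.7   0.21  0.29 -1.63 -2.35 -0.1 ]
g in tool [ 0.006 -0.936 -0.351] gy in tool [-0.012 -0.351  0.936]
```

View pics/side7.png

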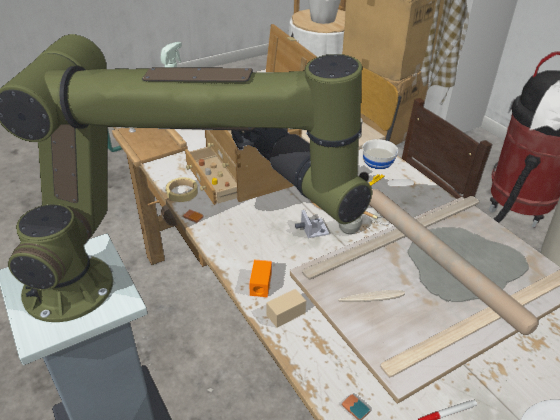

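View pics/top7.png

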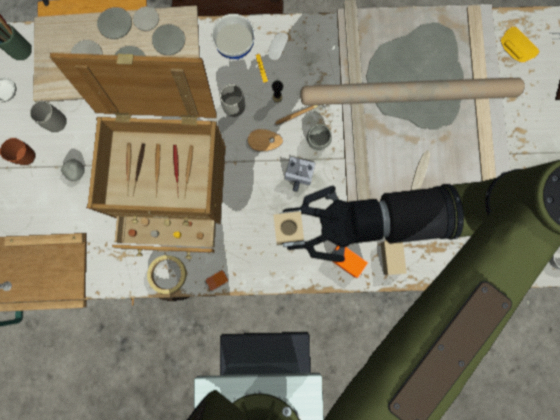

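View pics/w7.png

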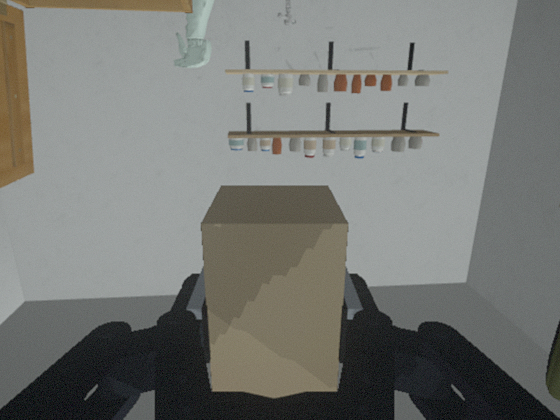

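The top view shows the hole facing up at (290,228). The right prop (394,258) and the bystanders are where they were. I'll let it settle and hand in.

>>> send_rows --increments '[[[0, 0, 0], [0, 0, 0], 1], [[0, 0, 0], [0, 0, 0], 1], [[0, 0, 0], [0, 0, 0], 1], [[0, 0, 0], [0, 0, 0], 1], [[0, 0, 0], [0, 0, 0], 1]]'

```text
t: 16.05
position: [0.4767, -0.0699, 0.3873]
tool_rot: [[0.001, -0.997, -0.082], [-0.009, -0.082, 0.997], [-1.0, 0.0, -0.009]]
contact_force: [-0.8, -0.2, -4.1]
width: 0.045
```

```bash
python3 - <<'E'
from h import *
s=sensors.observe();print(s['t'],s['position'],s['width'],s['joint_velocities'].round(3),s['tool_rot'][2])
print(manip.finish_job())
E
```

```text
16.05 [ 0.47673653 -0.06985879  0.3872579 ] 0.04502122750921363 [-0.002 -0.     0.001 -0.001 -0.002 -0.002] [-9.99961819e-01  1.34674456e-04 -8.73743054e-03]
the job is handed in; nothing more can be done
None
```

The left-hand prop's hole went fully home on the gauge pin. I finished holding the prop in the air with the hole facing straight up, and handed the job in at about 16 s.

- **Finding the hole:** The camera views showed the far end closed and a hole at the near end. I turned the prop 180° before its first try on the pin, so I never tested the closed end by feel. The hole slid past the pin tip with no resistance and stopped against the plate with about 15 N. The prop was in line with the pin to within about 1 mm by wrist measurement.
- **Final hold:** The tool is tilted within 0.01 rad of its target. The prop is gripped (45 mm opening, about 4 N of weight felt) and the joints are at rest. The top view shows the hole facing up.
- **Surroundings:** In the last pictures the right-hand prop and the bystanders looked to be where they started, judged by eye.

**Disagreements:**
- **Height:** The prop is at about 0.39 m, higher than the suggested 15 cm.
- **Cameras:** The side camera differed from the top one by up to about 7 mm, so I used the wrist camera for alignment.
- **Plate stop:** It came about 2 mm earlier than I calculated, though the side picture showed the end flush on the plate.

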